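Open the tool box with the pop-out T-handle

ROBOT

A 7-joint arm with a two-finger parallel gripper is mounted at the origin on the work surface. World frame = base frame: x ahead of the robot, y to its left, z up, the work surface at z = 0. Lengths are in m, angles in rad, forces in N, time in s.
With the tool pointing down it reaches from about 0.35 to 0.9 m from the base axis. Payload 8.1 kg.
Tool frame: the origin (TCP) lies between the finger pads; the fingertips stand ahead of it and the grasp point (between the pads) is the TCP (arm.nose_length is the z of the fingertips in the tool frame, in m); z points along the fingers, y is the line along which they close (so a half turn about z gives the same grasp; the last joint's range is limited). The gripper opens to 92 mm and grips with 3 to 60 N. Pads are 19 mm wide; open, the fingers measure 130 mm over their backs; the gripper's body (75 mm by 190 mm) begins 47 mm behind the grasp point.
Start: joints at [1.079, 0.434, 0.025, 1.573, -0.012, 1.134, -0.075], TCP at [0.237, -0.578, 0.246] pointing down, gripper open.
Joint ranges: [-2.62, 2.62], [-0.44, 2.09], [-1.27, 1.32], [0.08, 2.57], [-1.32, 4.46], [0.12, 2], [-2.74, 2.74]. Speed limits (rad/s): [2.22, 2.22, 3.01, 3.01, 3.14, 3.14, 3.14].

INTERFACE

Orientations are given as a rotation vector (axis times angle).
In Python, from cell import sensors, optics, arm gives the robot as it stands.
- The arm moves only by the tool arm_command, never from a script. Its argument "deltas" is one flat list of numbers, 7 for each row, row after row: the turn, a rotation vector about the world's x, y, z as a fraction of full scale, then the shift along the world's x, y, z as a fraction of full scale, then the finger opening in mm, from 0 to 91.8. In form: [wx, wy, wz, dx, dy, dz, fingers, wx, wy, wz, dx, dy, dz, fingers, ...]. A call has 1 to 20 rows; each row is the pose to reach, as a shift and turn from the pose commanded when the call began; what a row does not reach only later rows make up. Full scale, the value 1, is 1 m for a shift and 90 degrees for a turn. A row lasts 1/10 s, in which the tool goes at most 50 mm and 8.59 degrees, less where a joint would pass 70% of its speed; a pose out of reach is approached as far as the arm can. A call with a number of a shift or a turn outside -1 to 1 is refused whole. A call with a gripper value outside its range is refused whole. The fingers move at their own pace and stop on an object; "force" is the grip in N (left out, the last holds). Time passes only in rows, so rows that repeat a pose let the fingers close. It gives the time, the measured TCP pose, the force, the opening and the grip force at its end, in the units of the state.
- sensors.observe(): the state, without advancing time (a new reading comes with each control period).
- optics.get_image(name): name is "scene" or "top"; returns the picture (480x640x3 uint8, blue, green, red); there is no depth.
- optics.calibration(name): a dict with "camera_matrix" (3x3 intrinsics, pixels), "D" ([k1, k2, p1, p2, k3] as OpenCV has them; the pictures are not rectified), "rvec" (rotation vector, rad) and "tvec" (3), from world to camera coordinates, as OpenCV has them. Camera axes: x right, y down, z forward; pixel columns grow to the right and rows downward; lengths in m; the calibration is good to about 2 mm. A picture is of the moment at which its call begins. calibration takes no time and is no camera call.
- arm.sign_off(): hands the job in; it is judged then, once.
The state is a dict: "clock": time; "joints": joint angles; "dq": joint speeds; "joint_efforts": joint torques, N m; "position": TCP position; "ee_rot": TCP orientation; "force": force on the tool from outside, world axes, zero at the start; "ft_torque": the same for the moment, N m; "width": opening from 0.0 (shut) to 1.0 (fully open); "gripper_force": force on a finger pad.
Only numpy, scipy, OpenCV 4.12 (cv2) and the standard library are available. Lean on these libraries where they do the work, as an engineer would, in place of code of your own. Each camera call takes 0.05 s, during which the arm holds its last target. There are 200 camera calls.

TASK

Open the aluminium tool box: push in the button in the middle of its T-handle so that the handle pops up, turn the handle clockwise until you feel it come up against its stop, then raise the lid by the handle until its front edge stands about a hand's breadth (8 to 10 cm) higher and let go, so that it stays up. Work by feel: press only as hard as the button needs, do not force the handle at its stop, do not pull on the lid while it is still latched, and leave the bottles, the cup and the corkscrew where they are.

Things in the scene. Friction and masses are not known exactly. Their poses are not given: they have to be found in the camera images.
- toolbox: Plain aluminium tool box fixed on the table, 300 mm deep (its x) x 414 mm wide (its y), its flat lid's top face 180 mm above the table. Origin: centre of the underside; its x axis points from the front (latch side, towards the robot) to the back (hinge side), z up.
- latch (a point): The T-handle's axis where it crosses the lid's top face, 85 mm in front of the box's centre and 71 mm behind the lid's front edge; fixed to the lid, not to the handle. z is the lid's outward normal (up when shut), x points to the hinge. How high the handle was clamped differs from box to box and is not measured: shut, its bar's top face is 0 to 10 mm above this point.
- lid_hinge (a point): Middle of the lid's hinge line, 157 mm behind the box's centre and 165 mm above the table; the hinge line runs along the box's y. The latch point lies 242 mm in front of it and 15 mm above it.
- lid_front (a point): Middle of the lid's upper front edge, 315 mm in front of the hinge; it rises with the lid.
- t_button (a joint): Round steel push button, 15 mm in diameter, in the middle of the bar, standing 7 mm above the bar's top. Value: how far it is pushed in, m. It takes 2 N to start and about 5 N at its full 5.8 mm (plus about 1 N of friction); the handle is let go after about 4.5 mm, and from 5.8 mm on the button is solid.
- t_pop (a joint): How far the T-handle has popped out along its axis, m: 0 in, 0.028 fully out. Once the button lets go, the handle is sprung out with about 8 N (6 N when out) and follows the finger as it draws back. Fully out, the bar's top is 28 to 38 mm and its underside 12 to 22 mm above the lid. Sinks if pushed down.
- t_turn (a joint): Turn of the dark T-handle, rad, growing clockwise seen from above: 0 latched, cam clear of its lip from about 1.1; the stop is set somewhere from 1.22 to 1.46 and is found by feel. The bar is 90 mm long, 22 mm wide, 16 mm thick, flat-sided. In, it lies along the box's x in a close-fitting pan and cannot turn; out, it turns with about 0.15 N m of friction.
- lid (a joint): Lid angle, rad: 0 shut, growing as the front rises; limit 1.2. Gas struts balance it and it stays where it is left; raising it by the handle takes about 3 to 6 N. A front edge 80 mm up is about 0.26 rad.
- cam: Hidden under the lid: flat steel cam 52 mm long that turns with the handle; latched, it lies under a lip inside the box's front wall. It stops against a steel pin 32 mm from the axis. Origin on the handle's axis at the lid's top face.
- beer_bottle: Amber glass bottle, 62 mm in diameter and 235 mm tall, standing beside the box. Origin: centre of the underside.
- water_bottle: Clear plastic bottle with a white cap, 60 mm in diameter and 200 mm tall, standing beside the box. Origin: centre of the underside.
- cup: Clear plastic cup, 74 mm across and 95 mm tall, standing beside the box. Origin: centre of the underside.
- corkscrew: Steel wing corkscrew lying beside the box, about 155 mm long, 18 mm high. Origin: under the middle of its body.

How it is judged:
By the outcome, as a careful person would: the job done as asked, in the order asked, and still so for the second after the job is handed in, with the robot touching nothing.
It also fails if it takes over 64 s, if anything falls off the work surface, if the arm or the gripper's body presses on something with over 40 N, if the wrist force passes 120 N, or if a joint passes its speed limit or range.

## Working session

There is one attempt and no reset: what is moved stays moved. The work goes in short steps, Python scripts to look and compute and a tool call to move; the robot and the scene stay as the last step left them, time stands still between calls to the robot, and variables do not carry over. Pictures are saved under pics/ and viewed, at most 10 in all, crops included, and the job is handed in when it is done.

Besides the shell and the picture viewer there is one more tool, called after ">>>" by a JSON object that holds its "method" and its "body", one argument or row to a line. arm_command: Moves the arm, as the interface text tells. Its arguments: {"type":"object","properties":{"deltas":{"type":"array","items":{"type":"number"}},"force":{"type":"number"}},"required":["deltas"]}

```bash
mkdir -p pics; ls; python3 - <<'E'
from cell import sensors, optics, arm
import cv2
s=sensors.observe(); print(s, arm.nose_length)
for n in ("scene","top"):
    cv2.imwrite(f"pics/{n}0.png",optics.get_image(n)); print(n,optics.calibration(n))
E
```

```text
pics
{'clock': 0.0, 'joints': array([ 1.07940102,  0.43522036,  0.02500105,  1.57410928, -0.0115903 ,
        1.13400023, -0.07508649]), 'dq': array([-0.0006535 ,  0.00073818,  0.00064325,  0.0001533 ,  0.00049094,
       -0.0019433 , -0.00242505]), 'joint_efforts': array([-2.56911362e-04, -6.67856526e+01,  9.84640606e-01, -3.14465582e+01,
       -6.07749517e-02,  4.30584128e-02,  1.41213377e-04]), 'position': array([ 0.23666681, -0.57792984,  0.2449422 ]), 'ee_rot': array([-3.08094831e+00, -6.06465059e-01,  7.34155777e-04]), 'force': array([ 0.4450568 , -0.37703238, -0.1062606 ]), 'ft_torque': array([0.02760292, 0.00346333, 0.05241642]), 'gripper_force': 0.0, 'width': 0.9985315689635916} 0.019
scene {'camera_matrix': array([[435.20284588,   0.        , 317.74013775],
       [  0.        , 435.20284588, 230.7456058 ],
       [  0.        ,   0.        ,   1.        ]]), 'D': array([-0.07218083,  0.        ,  0.        ,  0.        ,  0.        ]), 'rvec': array([ 1.04209329,  2.62836568, -0.77212468]), 'tvec': array([ 0.36213774, -0.25221224,  1.28763047])}
top {'camera_matrix': array([[502.13908286,   0.        , 322.53808141],
       [  0.        , 502.13908286, 245.97308476],
       [  0.        ,   0.        ,   1.        ]]), 'D': array([-0.14545849,  0.        ,  0.        ,  0.        ,  0.        ]), 'rvec': array([ 2.14269903, -2.17345469,  0.11260565]), 'tvec': array([0.05278667, 0.54585191, 1.12009215])}
```

View pics/top0.png

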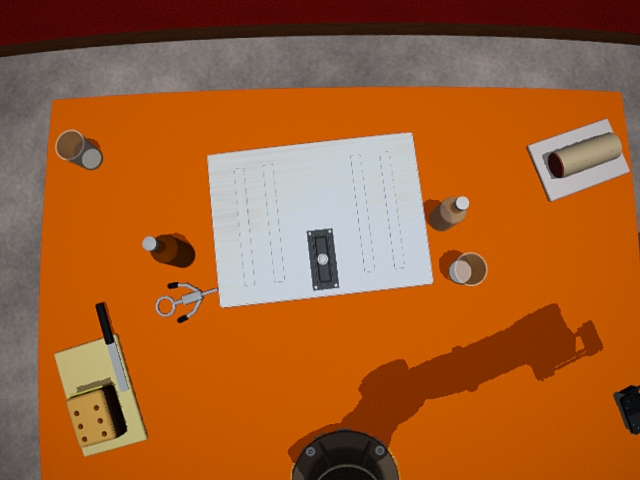

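View pics/scene0.png

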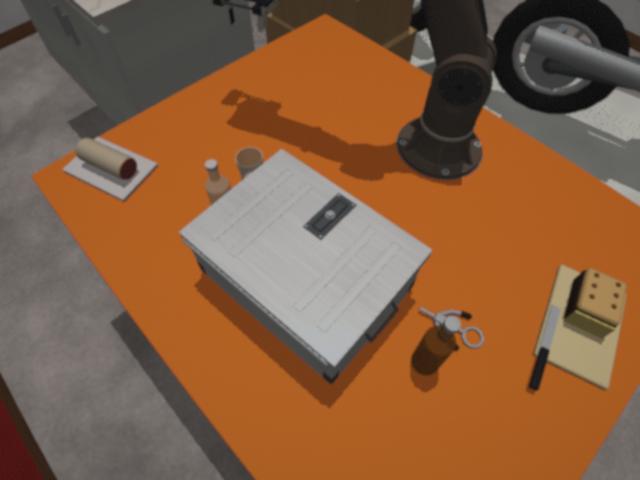

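The top view shows the lid with corners near (208,155), (412,133), (433,284) and (220,307). The dark pan is centred near (322,259) with the light button in it. In the scene view the button is near (331,215). The bottles, cup and corkscrew stand clear at either side.

```bash
cat > h.py <<'E'
import numpy as np, cv2
from cell import sensors, optics, arm
def ray(n,uv):
    c=optics.calibration(n); R=cv2.Rodrigues(c["rvec"])[0]
    p=cv2.undistortPoints(np.array([[uv]],float),c["camera_matrix"],c["D"])[0,0]
    return -R.T@c["tvec"], R.T@np.array([p[0],p[1],1])
def onplane(n,uv,z):
    o,d=ray(n,uv); return o+d*(z-o[2])/d[2]
def tri(a,b):
    (o1,d1),(o2,d2)=ray("top",a),ray("scene",b)
    t=np.linalg.lstsq(np.c_[d1,-d2],o2-o1,rcond=None)[0]
    p,q=o1+t[0]*d1,o2+t[1]*d2; return (p+q)/2,np.linalg.norm(p-q)
def tcp():
    s=sensors.observe(); return s
E
python3 - <<'E'
from h import *
np.set_printoptions(precision=4,suppress=True)
t=cv2.imread("pics/top0.png"); s=cv2.imread("pics/scene0.png")
hsv=cv2.cvtColor(t,cv2.COLOR_BGR2HSV)
m=((hsv[...,1]<60)&(hsv[...,2]>130)).astype(np.uint8); m[:120]=0;m[340:]=0;m[:,:200]=0;m[:,440:]=0
m=cv2.morphologyEx(m,cv2.MORPH_OPEN,np.ones((7,7)))
c=max(cv2.findContours(m,0,2)[0],key=cv2.contourArea)
q=cv2.approxPolyDP(cv2.convexHull(c),12,True)[:,0]; print(q.tolist())
P=[onplane("top",p,.18) for p in q]; print(np.array(P)); print([np.linalg.norm(P[i]-P[i-1]) for i in range(len(P))])
r=cv2.minAreaRect(np.array([onplane("top",p[0],.18)[:2] for p in c],np.float32)); print("rect",r)
def dark(img,roi,thr=110):
    x,y,w,h=roi; g=cv2.cvtColor(img[y:y+h,x:x+w],cv2.COLOR_BGR2GRAY)
    m=(g<thr).astype(np.uint8); c=max(cv2.findContours(m,0,2)[0],key=cv2.contourArea)
    return c+np.array([x,y])
for n,i,roi in(("top",t,(295,220,60,80)),("scene",s,(295,185,70,60))):
    c=dark(i,roi); r=cv2.minAreaRect(c); print(n,"pan",r, [onplane(n,p,.18).tolist() for p in [r[0]]])
    w=np.array([onplane(n,p[0],.18)[:2] for p in c],np.float32); print(cv2.minAreaRect(w))
    g=cv2.cvtColor(i,cv2.COLOR_BGR2GRAY)
    fm=np.zeros_like(g); cv2.fillPoly(fm,[c],1); fm=cv2.erode(fm,np.ones((7,7)))
    b=((g>120)&(fm>0)).astype(np.uint8); N,l,st,ce=cv2.connectedComponentsWithStats(b); print("button",[(ce[k],st[k,4]) for k in range(1,N)])
E
python3 -c "
import cv2
t=cv2.imread('pics/top0.png')[215:305,290:355];s=cv2.imread('pics/scene0.png')[180:250,290:370]
a=cv2.resize(t,None,fx=6,fy=6,interpolation=2)[:540];b=cv2.resize(s,(400,350),interpolation=2)
import numpy as np
o=np.zeros((540,800,3),'uint8');o[:,:390]=a;o[:350,400:]=b;cv2.imwrite('pics/c.png',o)"
```

```text
[[411, 133], [431, 283], [220, 305], [208, 156]]
[[ 0.7622 -0.1426  0.18  ]
 [ 0.4522 -0.1711  0.18  ]
 [ 0.4144  0.2492  0.18  ]
 [ 0.7204  0.278   0.18  ]]
[np.float64(0.42275083237440697), np.float64(0.3112621775585873), np.float64(0.42200120269905966), np.float64(0.3073324515872773)]
rect ((0.5874465107917786, 0.05239623785018921), (0.31576108932495117, 0.42760318517684937), 5.675540924072266)
top pan ((322.6158752441406, 259.0426940917969), (59.412166595458984, 25.951412200927734), 83.6598129272461) [[0.5033554474159155, 0.04387332662746044, 0.17999999999999994]]
((0.5037378072738647, 0.04393802583217621), (0.11871912330389023, 0.051592059433460236), 5.697475910186768)
button [(array([322.4505, 258.7473]), np.int32(91)), (array([316., 286.]), np.int32(1))]
scene pan ((329.5000305175781, 215.50001525878906), (21.21320343017578, 50.91168975830078), 45.0) [[0.5045485143591333, 0.04354966675425831, 0.18000000000000016]]
((0.5041288137435913, 0.04314541071653366), (0.11710148304700851, 0.04947834461927414), 6.201719284057617)
button [(array([329.8889, 212.8519]), np.int32(27))]
```

View pics/c.png

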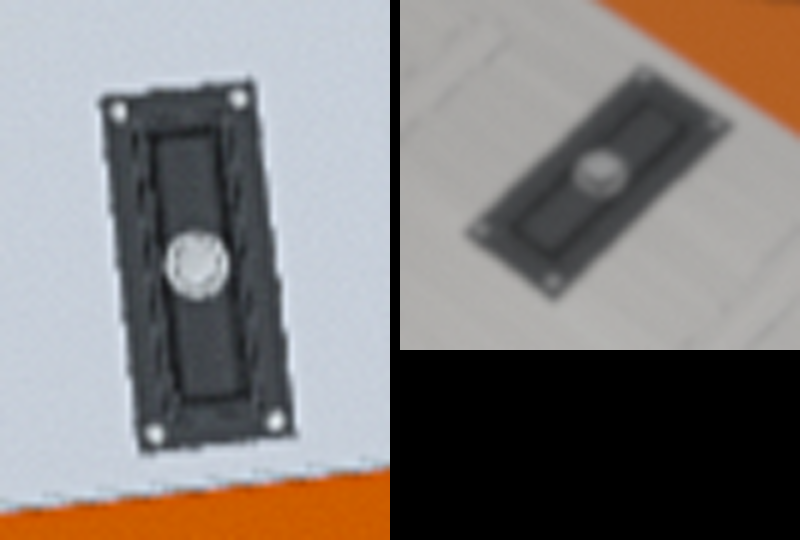

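Button centre in the close-up: top (322.8,259.2), scene (330,214.6). The bar lies along the box's x, in its pan.

```bash
python3 - <<'E'
from h import *
print(tri((322.8,259.2),(330,214.6)), onplane("top",(322.8,259.2),.19), onplane("scene",(330,214.6),.19))
E
```

```text
(array([0.50293082, 0.04344829, 0.18165656]), np.float64(0.00012610676566476265)) [0.50215673 0.04342331 0.19      ] [0.50718586 0.04742866 0.19      ]
```

>>> {"method": "arm_command", "body": {
  "deltas": [0, 0, 0, 0, 0, 0.06, 0, 0, 0, -0.09, 0.02, 0.05, 0.06, 0, 0, 0, -0.187, 0.04, 0.09, 0.06, 0, 0, 0, -0.187, 0.06, 0.13, 0.06, 0, 0, 0, -0.187, 0.08, 0.17, 0.06, 0],
  "force": 10
}}

```text
clock: 0.6
position: [0.3174, -0.4064, 0.3056]
ee_rot: [-3.138, -0.149, 0.0]
force: [0.8, -0.4, 0.2]
width: 0.615
gripper_force: 0.0
```

Triangulated button is at (0.5025, 0.0435) with z≈0.182. That is a few mm below the expected 0.187–0.197, so I'll find the height by touch.

>>> {"method": "arm_command", "body": {
  "deltas": [0, 0, 0, 0.02, 0.045, 0, 0, 0, 0, 0, 0.04, 0.09, 0, 0, 0, 0, 0, 0.06, 0.135, 0, 0, 0, 0, 0, 0.08, 0.18, 0, 0, 0, 0, 0, 0.1, 0.225, 0, 0, 0, 0, 0, 0.12, 0.27, 0, 0, 0, 0, 0, 0.14, 0.315, 0, 0, 0, 0, 0, 0.16, 0.36, 0, 0, 0, 0, 0, 0.175, 0.405, 0, 0, 0, 0, 0, 0.182, 0.44, 0, 0, 0, 0, 0, 0.185, 0.4505, 0, 0, 0, 0, 0, 0.185, 0.4505, -0.04, 0, 0, 0, 0, 0.185, 0.4505, -0.06, 0, 0, 0, 0, 0.185, 0.4505, -0.065, 0, 0, 0, 0, 0.185, 0.4505, -0.065, 0]
}}

```text
clock: 2.1
position: [0.5015, 0.0414, 0.2404]
ee_rot: [3.138, 0.148, -0.002]
force: [-0.3, -0.3, 0.2]
width: 0.001
gripper_force: 0.0
```

```bash
python3 - <<'E'
from h import *
s=sensors.observe(); print(s['position'],s['ee_rot'],s['force'],s['width'],s['joints'])
t=optics.get_image("top")[160:310,240:400];q=optics.get_image("scene")[130:280,250:410]
cv2.imwrite("pics/d.png",np.hstack([cv2.resize(t,(400,375)),cv2.resize(q,(400,375))]))
print(sensors.observe()['force'])
E
```

```text
[0.50153606 0.0414405  0.24038061] [ 3.13773827e+00  1.48012081e-01 -2.44109711e-03] [-0.34295649 -0.25240105  0.24008178] 0.001358464745008794 [ 0.10704923  0.27276492 -0.36586408  1.84662416  0.11179748  1.04378508
 -1.77948774]
[-0.39793515 -0.47966886 -0.07363901]
```

View pics/d.png

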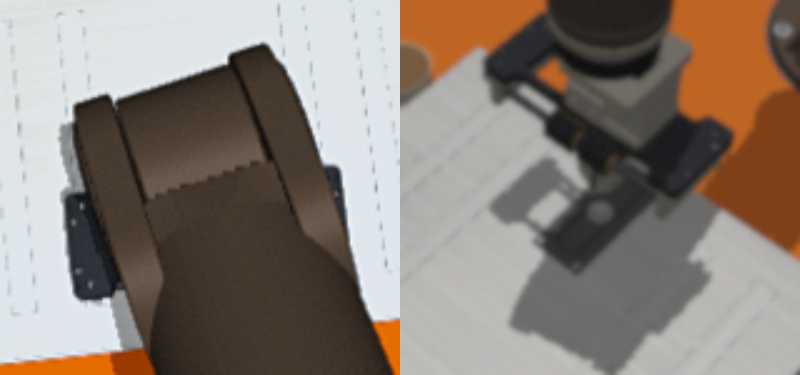

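The closed fingers are above the button. Joint 7 is at −1.78 and would run out of range in a clockwise turn, so I'll turn counter-clockwise. First a quarter turn, which puts the closed fingers along the bar for pressing, then another quarter for the grasp.

>>> {"method": "arm_command", "body": {
  "deltas": [0, 0, 0.09, 0, 0, 0, 0, 0, 0, 0.18, 0, 0, 0, 0, 0, 0, 0.27, 0, 0, 0, 0, 0, 0, 0.36, 0, 0, 0, 0, 0, 0, 0.45, 0, 0, 0, 0, 0, 0, 0.54, 0, 0, 0, 0, 0, 0, 0.63, 0, 0, 0, 0, 0, 0, 0.72, 0, 0, 0, 0, 0, 0, 0.81, 0, 0, 0, 0, 0, 0, 0.9, 0, 0, 0, 0, 0, 0, 0.97, 0, 0, 0, 0, 0, 0, 1, 0, 0.001, -0.01, 0, 0, 0, 1, 0, 0.001, -0.02, 0, 0, 0, 1, 0, 0.001, -0.025, 0, 0, 0, 1, 0, 0.001, -0.025, 0]
}}

```text
clock: 3.7
position: [0.5017, 0.0429, 0.2154]
ee_rot: [-2.115, -2.322, 0.001]
force: [0.4, -0.4, -0.1]
width: 0.003
gripper_force: 0.0
```

```bash
python3 - <<'E'
from h import *
s=sensors.observe(); print(s['position'],s['ee_rot'],s['force'],s['joints'])
E
```

```text
[0.50165206 0.04286438 0.21536096] [-2.11493632e+00 -2.32248482e+00  1.16851028e-03] [ 0.35596413 -0.40271227 -0.05579833] [ 0.32180892  0.34626569 -0.65468904  1.86373058  0.24593229  1.01379128
 -0.34220678]
```

>>> {"method": "arm_command", "body": {
  "deltas": [0, 0, 0, 0, 0, -0.001, 0, 0, 0, 0, 0, 0, -0.002, 0, 0, 0, 0, 0, 0, -0.003, 0, 0, 0, 0, 0, 0, -0.003, 0]
}}

```text
clock: 4.1
position: [0.5019, 0.0431, 0.2128]
ee_rot: [2.114, 2.324, 0.0]
force: [-0.0, 0.6, -0.4]
width: 0.003
gripper_force: 0.0
```

>>> {"method": "arm_command", "body": {
  "deltas": [0, 0, 0, 0, 0, -0.001, 0, 0, 0, 0, 0, 0, -0.002, 0, 0, 0, 0, 0, 0, -0.002, 0]
}}

```text
clock: 4.4
position: [0.5018, 0.0431, 0.2106]
ee_rot: [-2.113, -2.324, 0.0]
force: [0.6, 0.3, 0.5]
width: 0.004
gripper_force: 0.0
```

>>> {"method": "arm_command", "body": {
  "deltas": [0, 0, 0, 0, 0, -0.001, 0, 0, 0, 0, 0, 0, -0.001, 0]
}}

```text
clock: 4.6
position: [0.5018, 0.0431, 0.2096]
ee_rot: [-2.113, -2.324, 0.0]
force: [-0.1, -0.1, 0.6]
width: -0.0
gripper_force: 0.0
```

>>> {"method": "arm_command", "body": {
  "deltas": [0, 0, 0, 0, 0, -0.001, 0, 0, 0, 0, 0, 0, -0.001, 0]
}}

```text
clock: 4.8
position: [0.5019, 0.0432, 0.2089]
ee_rot: [2.113, 2.324, 0.0]
force: [-0.9, -0.1, 2.7]
width: 0.005
gripper_force: 1.6
```

>>> {"method": "arm_command", "body": {
  "deltas": [0, 0, 0, 0, 0, -0.001, 0, 0, 0, 0, 0, 0, -0.001, 0]
}}

```text
clock: 5.0
position: [0.502, 0.0431, 0.2078]
ee_rot: [2.113, 2.324, 0.0]
force: [-1.4, -0.7, 5.0]
width: 0.008
gripper_force: 2.1
```

>>> {"method": "arm_command", "body": {
  "deltas": [0, 0, 0, 0, 0, -0.001, 0, 0, 0, 0, 0, 0, -0.001, 0]
}}

```text
clock: 5.2
position: [0.5019, 0.0431, 0.2067]
ee_rot: [2.113, 2.324, 0.0]
force: [-1.6, -0.4, 4.4]
width: 0.005
gripper_force: 2.1
```

>>> {"method": "arm_command", "body": {
  "deltas": [0, 0, 0, 0, 0, -0.001, 0, 0, 0, 0, 0, 0, -0.001, 0]
}}

```text
clock: 5.4
position: [0.5019, 0.0431, 0.2057]
ee_rot: [2.114, 2.324, 0.0]
force: [-0.8, -0.1, 3.7]
width: 0.008
gripper_force: 2.3
```

>>> {"method": "arm_command", "body": {
  "deltas": [0, 0, 0, 0, 0, -0.001, 0, 0, 0, 0, 0, 0, -0.001, 0]
}}

```text
clock: 5.6
position: [0.5019, 0.0432, 0.2049]
ee_rot: [2.113, 2.324, 0.0]
force: [-1.5, -0.6, 8.1]
width: 0.007
gripper_force: 4.0
```

```bash
python3 - <<'E'
from h import *
s=sensors.observe(); print(s['position'],s['force'],s['ft_torque'])
E
```

```text
[0.5019346  0.04316648 0.20486199] [-1.54761041 -0.56817187  8.09690164] [-0.15142185  0.45330978 -0.03619125]
```

>>> {"method": "arm_command", "body": {
  "deltas": [0, 0, 0, 0, 0, -0.0005, 0, 0, 0, 0, 0, 0, -0.0005, 0]
}}

```text
clock: 5.8
position: [0.502, 0.0431, 0.2045]
ee_rot: [2.113, 2.324, 0.0]
force: [-1.5, -0.5, 7.9]
width: 0.005
gripper_force: 4.0
```

>>> {"method": "arm_command", "body": {
  "deltas": [0, 0, 0, 0, 0, 0.002, 0, 0, 0, 0, 0, 0, 0.004, 0, 0, 0, 0, 0, 0, 0.006, 0, 0, 0, 0, 0, 0, 0.008, 0, 0, 0, 0, 0, 0, 0.01, 0, 0, 0, 0, 0, 0, 0.01, 0]
}}

```text
clock: 6.4
position: [0.502, 0.0432, 0.2147]
ee_rot: [2.113, 2.324, 0.0]
force: [-2.6, 0.3, 7.1]
width: 0.009
gripper_force: 3.6
```

The force stays at about 7 N as I back off, so the handle is following the finger out. I'll retract fully, turn a quarter further and open.

>>> {"method": "arm_command", "body": {
  "deltas": [0, 0, 0, 0, 0, 0.004, 0, 0, 0, 0, 0, 0, 0.008, 0, 0, 0, 0, 0, 0, 0.012, 0, 0, 0, 0, 0, 0, 0.016, 0, 0, 0, 0, 0, 0, 0.02, 0, 0, 0, 0, 0, 0, 0.03, 0, 0, 0, 0, 0, 0, 0.05, 0, 0, 0, 0, 0, 0, 0.06, 0]
}}

```text
clock: 7.2
position: [0.5023, 0.0434, 0.2756]
ee_rot: [2.113, 2.324, 0.002]
force: [0.1, 0.6, -0.1]
width: 0.006
gripper_force: 0.0
```

>>> {"method": "arm_command", "body": {
  "deltas": [0, 0, 0.09, 0, 0, 0, 50, 0, 0, 0.18, 0, 0, 0, 50, 0, 0, 0.27, 0, 0, 0, 50, 0, 0, 0.36, 0, 0, 0, 50, 0, 0, 0.45, 0, 0, 0, 50, 0, 0, 0.54, 0, 0, 0, 50, 0, 0, 0.63, 0, 0, 0, 50, 0, 0, 0.72, 0, 0, 0, 50, 0, 0, 0.81, 0, 0, 0, 50, 0, 0, 0.9, 0, 0, 0, 50, 0, 0, 0.97, 0, 0, 0, 50, 0, 0, 1, 0, 0, 0, 50, 0, 0, 1, 0, 0, 0, 50]
}}

```text
clock: 8.5
position: [0.5019, 0.043, 0.2741]
ee_rot: [0.15, -3.138, -0.0]
force: [-0.2, 0.0, 0.6]
width: 0.545
gripper_force: 0.0
```

```bash
python3 - <<'E'
from h import *
s=sensors.observe(); print(s['position'],s['ee_rot'],s['force'],s['width'],s['joints'])
q=optics.get_image("scene")[130:280,250:410]
cv2.imwrite("pics/e.png",cv2.resize(q,(640,600)))
E
```

```text
[0.50188578 0.04295242 0.27412573] [ 1.49706613e-01 -3.13775434e+00 -4.44309365e-04] [-0.24812228  0.031354    0.56397774] 0.5445642214185047 [ 0.57672407  0.3796462  -1.00833258  1.7641016   0.3441661   1.1893413
  1.13567006]
```

View pics/e.png

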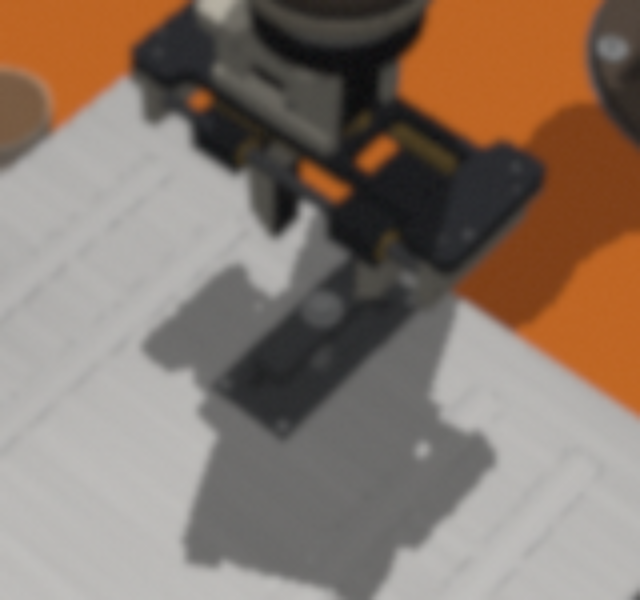

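The handle has popped up and still lies along the box's x, and the open fingers straddle it. I'll go down and grasp.

>>> {"method": "arm_command", "body": {
  "deltas": [0, 0, 0, 0.0015, 0.0005, -0.02, 50, 0, 0, 0, 0.0015, 0.0005, -0.04, 50, 0, 0, 0, 0.0015, 0.0005, -0.055, 50, 0, 0, 0, 0.0015, 0.0005, -0.062, 50, 0, 0, 0, 0.0015, 0.0005, -0.066, 50, 0, 0, 0, 0.0015, 0.0005, -0.068, 50, 0, 0, 0, 0.0015, 0.0005, -0.068, 50]
}}

```text
clock: 9.25
position: [0.5036, 0.0437, 0.2066]
ee_rot: [-0.149, 3.138, 0.0]
force: [0.8, 0.3, 1.0]
width: 0.542
gripper_force: 0.0
```

>>> {"method": "arm_command", "body": {
  "deltas": [0, 0, 0, 0, 0, 0, 15, 0, 0, 0, 0, 0, 0, 15, 0, 0, 0, 0, 0, 0, 15, 0, 0, 0, 0, 0, 0, 15, 0, 0, 0, 0, 0, 0, 15, 0, 0, 0, 0, 0, 0, 15],
  "force": 20
}}

```text
clock: 9.85
position: [0.5035, 0.0434, 0.2064]
ee_rot: [-0.149, 3.138, -0.001]
force: [-0.4, -2.6, 2.3]
width: 0.235
gripper_force: 20.0
```

```bash
python3 - <<'E'
from h import *
s=sensors.observe(); print(s['position'],s['force'],s['ft_torque'],s['width']*91.8,s['gripper_force'],s['joints'])
E
```

```text
[0.50353074 0.04335394 0.20639325] [-0.3763174  -2.56500868  2.30156648] [-0.31392887 -0.04882887  0.01913039] 21.554074576295584 19.999582171440125 [ 0.52720581  0.44952552 -0.96349907  1.85728104  0.42293346  1.05600126
  1.06098647]
```

>>> {"method": "arm_command", "body": {
  "deltas": [0, 0, -0.05, 0, -0.0005, 0, 15, 0, 0, -0.1, 0, -0.0005, 0, 15, 0, 0, -0.15, 0, -0.0005, 0, 15, 0, 0, -0.2, 0, -0.0005, 0, 15, 0, 0, -0.25, 0, -0.0005, 0, 15, 0, 0, -0.25, 0, -0.0005, 0, 15]
}}

```text
clock: 10.45
position: [0.5035, 0.0435, 0.2064]
ee_rot: [0.467, 3.106, 0.0]
force: [0.0, 0.3, 1.8]
width: 0.239
gripper_force: 20.0
```

```bash
cat > st.py <<'E'
from h import *
from scipy.spatial.transform import Rotation as R
np.set_printoptions(precision=4,suppress=True)
s=sensors.observe(); M=R.from_rotvec(s['ee_rot']).as_matrix()
print(s['clock'],s['position'],'xang',np.degrees(np.arctan2(M[1,0],M[0,0])),'F',s['force'],'T',s['ft_torque'],s['width']*91.8,s['gripper_force'],s['joints'])
E
python3 st.py
```

```text
10.45 [0.5035 0.0435 0.2064] xang 162.88778320904976 F [0.0063 0.2502 1.8211] T [ 0.2009 -0.1944 -0.0239] 21.955346689663077 19.999509751796722 [ 0.4653  0.4153 -0.8655  1.8617  0.3661  1.0316  0.7218]
```

>>> {"method": "arm_command", "body": {
  "deltas": [0, 0, -0.05, 0, 0, 0, 15, 0, 0, -0.1, 0, 0, 0, 15, 0, 0, -0.15, 0, 0, 0, 15, 0, 0, -0.2, 0, 0, 0, 15, 0, 0, -0.25, 0, 0, 0, 15, 0, 0, -0.3, 0, 0, 0, 15, 0, 0, -0.35, 0, 0, 0, 15, 0, 0, -0.4, 0, 0, 0, 15]
}}

```text
clock: 11.25
position: [0.5037, 0.0437, 0.2064]
ee_rot: [1.403, 2.811, 0.002]
force: [0.8, 1.2, 0.9]
width: 0.238
gripper_force: 20.0
```

```bash
python3 st.py
```

```text
11.25 [0.5037 0.0437 0.2064] xang 126.94529138858833 F [0.8108 1.238  0.885 ] T [ 0.2499 -0.3057  0.1781] 21.846977522286604 20.0157567858696 [ 0.3632  0.3739 -0.7169  1.8686  0.2879  1.0036  0.1689]
```

>>> {"method": "arm_command", "body": {
  "deltas": [0, 0, -0.02, 0, 0, 0, 15, 0, 0, -0.04, 0, 0, 0, 15, 0, 0, -0.06, 0, 0, 0, 15, 0, 0, -0.08, 0, 0, 0, 15, 0, 0, -0.1, 0, 0, 0, 15]
}}

```text
clock: 11.75
position: [0.5038, 0.0437, 0.2064]
ee_rot: [1.621, 2.691, 0.002]
force: [2.0, 4.0, 0.3]
width: 0.238
gripper_force: 20.0
```

```bash
python3 st.py
```

```text
11.75 [0.5038 0.0437 0.2064] xang 117.85199154733814 F [2.0251 4.0094 0.3242] T [ 0.9027 -0.7811  0.1962] 21.861970942543277 20.01466691493988 [ 0.3375  0.3653 -0.6807  1.8704  0.2701  0.9981  0.0273]
```

>>> {"method": "arm_command", "body": {
  "deltas": [0, 0, -0.01, 0, 0, 0, 15, 0, 0, -0.02, 0, 0, 0, 15, 0, 0, -0.03, 0, 0, 0, 15]
}}

```text
clock: 12.05
position: [0.5038, 0.0437, 0.2064]
ee_rot: [1.683, 2.652, 0.002]
force: [3.6, 3.9, 0.5]
width: 0.239
gripper_force: 20.0
```

```bash
python3 st.py
```

```text
12.05 [0.5038 0.0437 0.2064] xang 115.1889118583707 F [3.6151 3.8972 0.5299] T [ 0.9887 -0.8364  0.1697] 21.954712391954878 20.01399725675583 [ 0.3298  0.3629 -0.6701  1.871   0.2651  0.9965 -0.0144]
```

>>> {"method": "arm_command", "body": {
  "deltas": [0, 0, -0.01, 0.0003, 0.0003, 0, 15, 0, 0, -0.02, 0.0005, 0.0005, 0, 15]
}}

```text
clock: 12.25
position: [0.5039, 0.0438, 0.2064]
ee_rot: [1.725, 2.625, 0.0]
force: [0.6, 2.5, 4.4]
width: 0.24
gripper_force: 20.0
```

```bash
python3 st.py
```

```text
12.25 [0.5039 0.0438 0.2064] xang 113.37526843300749 F [0.6169 2.5432 4.3964] T [ 0.6678 -0.2366  0.1419] 22.06415297177618 20.013972222805023 [ 0.3234  0.362  -0.6626  1.8704  0.2624  0.997  -0.0438]
```

>>> {"method": "arm_command", "body": {
  "deltas": [0, 0, -0.01, 0, 0, 0, 15, 0, 0, -0.02, 0, 0, 0, 15]
}}

```text
clock: 12.45
position: [0.5039, 0.0437, 0.2064]
ee_rot: [1.766, 2.598, 0.0]
force: [0.4, 4.1, 4.2]
width: 0.238
gripper_force: 20.0
```

```bash
python3 st.py
```

```text
12.45 [0.5039 0.0437 0.2064] xang 111.57125147393492 F [0.3768 4.1228 4.2474] T [ 0.795  -0.3076  0.1625] 21.87105266967414 20.0140643119812 [ 0.3184  0.3604 -0.6555  1.8709  0.259   0.9958 -0.0719]
```

>>> {"method": "arm_command", "body": {
  "deltas": [0, 0, -0.01, 0, 0, 0, 15, 0, 0, -0.02, 0, 0, 0, 15]
}}

```text
clock: 12.65
position: [0.5039, 0.0437, 0.2063]
ee_rot: [1.807, 2.57, 0.0]
force: [0.6, 4.3, 4.2]
width: 0.241
gripper_force: 20.0
```

```bash
python3 st.py
```

```text
12.65 [0.5039 0.0437 0.2063] xang 109.77257324521388 F [0.5811 4.296  4.1697] T [ 0.8443 -0.2924  0.1866] 22.144189580332093 20.01412868499756 [ 0.3133  0.3589 -0.6485  1.8713  0.2557  0.9948 -0.1002]
```

>>> {"method": "arm_command", "body": {
  "deltas": [0, 0, -0.01, 0, 0, 0, 15, 0, 0, -0.015, 0, 0, 0, 15]
}}

```text
clock: 12.85
position: [0.5039, 0.0437, 0.2064]
ee_rot: [1.837, 2.549, 0.0]
force: [0.3, 3.8, 4.3]
width: 0.239
gripper_force: 20.0
```

```bash
python3 st.py
```

```text
12.85 [0.5039 0.0437 0.2064] xang 108.43606100215263 F [0.316  3.7592 4.332 ] T [ 0.8628 -0.1972  0.1861] 21.974866902711007 20.013779997825623 [ 0.3095  0.3578 -0.6433  1.8715  0.2533  0.9941 -0.1211]
```

>>> {"method": "arm_command", "body": {
  "deltas": [0, 0, -0.01, 0, 0, 0, 15, 0, 0, -0.015, 0, 0, 0, 15]
}}

```text
clock: 13.05
position: [0.5039, 0.0437, 0.2063]
ee_rot: [1.867, 2.527, 0.0]
force: [1.2, 3.5, 4.4]
width: 0.237
gripper_force: 20.0
```

```bash
python3 st.py
```

```text
13.05 [0.5039 0.0437 0.2063] xang 107.09667841331728 F [1.2112 3.4913 4.437 ] T [ 0.9375 -0.2164  0.1613] 21.762405602008666 20.01675635576248 [ 0.3057  0.3568 -0.6381  1.8718  0.2508  0.9933 -0.1422]
```

>>> {"method": "arm_command", "body": {
  "deltas": [0, 0, -0.01, 0, 0, 0, 15, 0, 0, -0.015, 0, 0, 0, 15]
}}

```text
clock: 13.25
position: [0.5039, 0.0437, 0.2063]
ee_rot: [1.896, 2.505, 0.0]
force: [0.5, 3.8, 5.6]
width: 0.232
gripper_force: 20.1
```

```bash
python3 st.py
```

```text
13.25 [0.5039 0.0437 0.2063] xang 105.75744064323155 F [0.5208 3.8017 5.6009] T [ 0.798  -0.2279  0.3698] 21.31153984059852 20.07521778345108 [ 0.3019  0.3557 -0.6329  1.8721  0.2485  0.9927 -0.1633]
```

The wrist torque jumped from about 0.17 to 0.37 N m at 79.7° (1.39 rad), which is the stop. I'll ease off a hair, then start lifting gently along the hinge arc.

>>> {"method": "arm_command", "body": {
  "deltas": [0, 0, 0.005, 0, 0, 0, 15, 0, 0, 0.005, 0, 0, 0, 15],
  "force": 30
}}

```text
clock: 13.45
position: [0.5039, 0.0437, 0.2063]
ee_rot: [1.885, 2.513, 0.0]
force: [0.1, 4.8, 5.2]
width: 0.24
gripper_force: 30.0
```

```bash
python3 st.py
```

```text
13.45 [0.5039 0.0437 0.2063] xang 106.27395617101168 F [0.1165 4.8489 5.2471] T [ 0.9105 -0.2309  0.05  ] 22.048143051481354 30.00846952199936 [ 0.3033  0.3561 -0.6349  1.872   0.2493  0.9929 -0.1551]
```

>>> {"method": "arm_command", "body": {
  "deltas": [-0.0006, 0.006, 0, 0.0005, 0, 0.0024, 15, -0.0012, 0.0127, 0, 0.0009, 0.0001, 0.0048, 15, -0.0012, 0.0127, 0, 0.0009, 0.0001, 0.0048, 15]
}}

```text
clock: 13.75
position: [0.5048, 0.0438, 0.2108]
ee_rot: [-1.876, -2.5, 0.022]
force: [1.3, 4.2, 1.9]
width: 0.235
gripper_force: 30.0
```

```bash
python3 st.py
```

```text
13.75 [0.5048 0.0438 0.2108] xang 106.24668233139069 F [1.3447 4.1818 1.8735] T [ 0.8593 -0.2763  0.1109] 21.549416960332838 30.009640753269196 [ 0.3     0.3646 -0.6342  1.8477  0.2434  1.0299 -0.15  ]
```

Rising 4.5 mm took only about 3 N, so the lid is free. I'll carry on up.

>>> {"method": "arm_command", "body": {
  "deltas": [-0.0018, 0.019, 0, 0.0014, 0.0001, 0.0072, 15, -0.0034, 0.035, 0, 0.0029, 0.0003, 0.0132, 15, -0.0049, 0.0507, 0, 0.0044, 0.0004, 0.0191, 15, -0.0064, 0.0665, 0, 0.0062, 0.0006, 0.0251, 15, -0.0079, 0.0824, 0, 0.008, 0.0008, 0.0309, 15, -0.0095, 0.0982, 0, 0.01, 0.001, 0.0367, 15, -0.011, 0.114, 0, 0.0121, 0.0012, 0.0424, 15, -0.0125, 0.13, 0, 0.0143, 0.0014, 0.0481, 15, -0.014, 0.1458, 0, 0.0168, 0.0016, 0.0538, 15, -0.0152, 0.1584, 0, 0.0188, 0.0018, 0.0582, 15, -0.0165, 0.1711, 0, 0.0209, 0.002, 0.0627, 15, -0.0165, 0.1711, 0, 0.0209, 0.002, 0.0627, 15, -0.0165, 0.1711, 0, 0.0209, 0.002, 0.0627, 15]
}}

```text
clock: 15.05
position: [0.5255, 0.0459, 0.2733]
ee_rot: [-1.748, -2.33, 0.287]
force: [0.8, 5.0, -0.4]
width: 0.235
gripper_force: 30.0
```

```bash
cat >> st.py <<'E'
print('tool z',M[:,2])
E
python3 st.py; python3 - <<'E'
from h import *
a=cv2.resize(optics.get_image("scene")[100:400,150:470],(400,375));b=cv2.resize(optics.get_image("top")[100:340,190:446],(400,375))
cv2.imwrite("pics/f.png",np.hstack([a,b]))
E
```

```text
15.05 [0.5255 0.0459 0.2733] xang 105.81173405595442 F [ 0.8299  4.9757 -0.379 ] T [ 1.0596 -0.6655 -0.2077] 21.552160816466753 30.00866264104843 [ 0.2233  0.5035 -0.6055  1.5082  0.2032  1.4985 -0.1222]
tool z [-0.2851 -0.0272 -0.9581]
```

View pics/f.png

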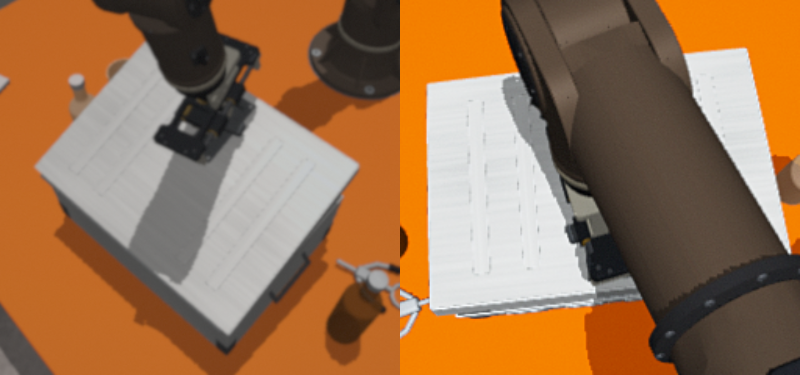

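The lid stands raised with the gripper still on the handle, and the bottle and corkscrew look undisturbed. I'll open and back off along the tool axis.

>>> {"method": "arm_command", "body": {
  "deltas": [0, 0, 0, 0, 0, 0, 45, 0, 0, 0, 0, 0, 0, 45, 0, 0, 0, 0, 0, 0, 45, 0, 0, 0, 0, 0, 0, 45, 0, 0, 0, 0.0028, 0.0003, 0.0096, 45, 0, 0, 0, 0.0057, 0.0005, 0.0192, 45, 0, 0, 0, 0.0114, 0.0011, 0.0383, 45, 0, 0, 0, 0.0171, 0.0016, 0.0575, 45, 0, 0, 0, 0.0228, 0.0022, 0.0766, 45, 0, 0, 0, 0.0285, 0.0027, 0.0958, 45, 0, 0, 0, 0.0285, 0.0027, 0.0958, 45]
}}

```text
clock: 16.25
position: [0.5557, 0.0491, 0.3727]
ee_rot: [-1.751, -2.333, 0.281]
force: [-0.6, -0.2, 0.7]
width: 0.489
gripper_force: 0.0
```

>>> {"method": "arm_command", "body": {
  "deltas": [0, 0, 0, -0.02, -0.03, 0.02, 45, 0, 0, 0, -0.04, -0.07, 0.04, 45, 0, 0, 0, -0.06, -0.11, 0.05, 45, 0, 0, 0, -0.08, -0.15, 0.05, 45, 0, 0, 0, -0.1, -0.19, 0.05, 45, 0, 0, 0, -0.11, -0.23, 0.05, 45, 0, 0, 0, -0.12, -0.27, 0.05, 45, 0, 0, 0, -0.13, -0.31, 0.05, 45, 0, 0, 0, -0.13, -0.31, 0.05, 45, 0, 0, 0, -0.13, -0.31, 0.05, 45]
}}

```text
clock: 17.25
position: [0.4238, -0.2622, 0.4194]
ee_rot: [-1.751, -2.328, 0.286]
force: [0.9, 0.5, 0.6]
width: 0.491
gripper_force: 0.0
```

```bash
python3 st.py; python3 - <<'E'
from h import *
A=optics.get_image("scene");B=optics.get_image("top");cv2.imwrite("pics/A.png",A);cv2.imwrite("pics/B.png",B)
a=cv2.resize(A[100:400,150:470],(400,375));b=cv2.resize(B[100:340,190:446],(400,375))
cv2.imwrite("pics/g.png",np.hstack([a,b]))
E
```

```text
17.25 [ 0.4238 -0.2622  0.4194] xang 105.67232152245003 F [0.8601 0.5442 0.6377] T [ 0.0707 -0.4841 -0.0674] 45.106872560002934 0.0 [ 0.7115  0.3276 -0.5014  1.3792  0.2449  1.7502  0.5025]
tool z [-0.2849 -0.0264 -0.9582]
```

View pics/g.png

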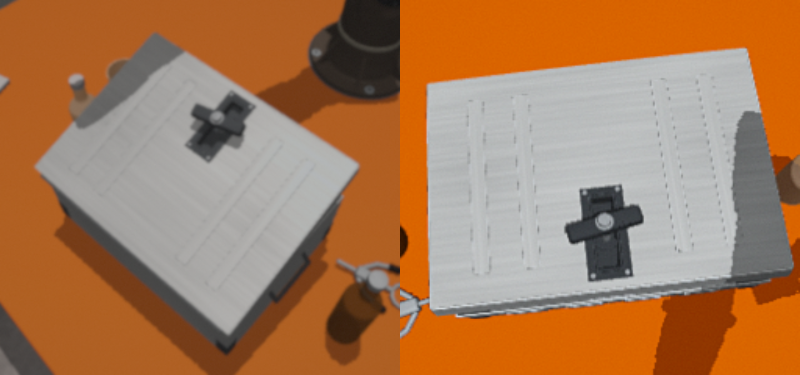

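The gripper is clear, the lid stays up and the handle is turned. In the top crop the front corners are at (435,312) and (791,268), in the scene crop at (357,163) and (155,35). I'll check their height from both views.

```bash
python3 - <<'E'
from h import *
for t,s in (((435-400,309),(357,163)),((791-400,268),(155,35))):
    print(tri((190+t[0]*.64,100+t[1]*.64),(150+s[0]*.8,100+s[1]*.8)))
E
```

```text
(array([0.42750065, 0.24490731, 0.26692256]), np.float64(0.0007533694300899101))
(array([ 0.46981089, -0.17223281,  0.26001137]), np.float64(0.0004578379529778811))
```

The corners triangulate to about 0.264, reading low as the button did by about 8 mm, so the rise is about 9 cm. That agrees with the wrist's arc (0.288 rad).

```bash
python3 -c "
from cell import arm
print(arm.sign_off())"
```

```text
the job is handed in; nothing more can be done
None
```

The tool box is open and handed in: the button was pressed at about 8 N, the handle popped up and was turned clockwise to its stop at about 1.39 rad, and the lid was left standing with its front edge about 9 cm up and the gripper clear; I saw no sign in the pictures that the bottles, cup or corkscrew had moved.

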